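# Hold the kiln's key switch on

## Task

Take the round-headed key from the wooden key rack, push it down fully home into the keyhole on top of the kiln's grey control box (the pins are sticky, so it may need a little wiggling), and only then turn it a quarter turn clockwise, seen from above, as far as it goes. The switch springs back by itself, so finish with the key still gripped and held turned. Leave the square-headed key in the rack and do not knock over or push away the other things on the bench.

Things in the scene. Friction and masses are not known exactly. Their poses are not given: they have to be found in the camera images.
- round_key: key for the switch, upright, blade down, in a slot of the rack. Origin: middle of its shoulder's underside; z up, x along the blade's width, y through its thickness. Below: blade 14 (x) x 5 (y) mm, 28 long, rounded tip. Above: shoulder 27 x 10 x 6 high, then a flat round head, 31 across, 10 thick (y), centre 20.5 above origin, top at 36. Grip the head's flat faces. About 60 g
- square_key: a key of another lock, the same but with a square head 29 x 29 mm and a blade 20 mm wide, too wide for this switch. Stands in the other slot; stays in the rack. Same axes
- key_rack: fixed wooden block 50 (x) x 130 (y) mm, foot 62 x 142, 42 mm high; two slots 7 x 22 mm, 34 deep, 64 mm apart along y, their long side along y, in which the keys stand, shoulders on its top face; either key may be in either slot. Origin at the middle of its underside
- control_box: fixed grey control box of the kiln, 120 (x) x 150 (y) mm, 62 mm high, lying flat, two small lamps on its top on the +x side. Origin at the middle of its underside. The lock is a steel barrel 54 mm across that rises from the top, 15 mm to the box's -x side of its middle; its face with the keyhole is 78 mm above the bench
- keyhole (a point): middle of the keyhole at the plug's face, 78 mm up; turns with the plug. x along the slot, y across, z up. Slot 15.8 x 6.8 mm, 36 deep. Two sticky spring pins reach in from its broad sides 12 and 19 mm down: a straight push takes 10 to 25 N, about 10 N if the key is rocked 1 to 1.5 mm along y. Home: shoulder on the face (key origin at this point); either half turn of the key fits
- plug (a joint): angle of the plug in rad: 0 at rest (as at the start), grows clockwise seen from above, stop at 1.57. A spring of 0.06 N m/rad drives it back to rest. The key has up to about 0.15 rad of play in the slot before the plug follows
- canister_a: small white canister with a black lid, 36 mm wide, 54 mm high, standing on the bench; origin under its middle; leave it alone
- canister_b: another such canister, 37 mm wide, 51 mm high; leave it alone
- oxide_jar: small clear jar with a cream filling, 45 mm wide, 80 mm high; origin under its middle; leave it alone
- whistle: small lumpy clay animal, 30 x 46 x 46 mm high, standing on the bench; origin under its middle; leave it alone
There are look-alikes about, which are no part of the job. What is shaped like the square_key but orange is not meant.

How it is judged (in metres and radians):
On the way, in this order (a step that is already met when the one before it is completed fails the run):
1. the round-headed key is lifted clear of the rack (height (world z) of round_key above 0.085 m), for 0.1 s.
2. the key is pushed fully home while the switch is still at rest (horizontal distance between round_key and keyhole below 0.003 m and z of round_key in the frame of keyhole below 0.003 m and angle between the x axis of round_key and the x axis of keyhole, either way round below 0.25 rad and angle between round_key's own z axis and vertical below 0.12 rad and value of joint plug below 0.4 rad), for 0.1 s.
3. the key is turned a quarter clockwise (horizontal distance between round_key and keyhole below 0.003 m and z of round_key in the frame of keyhole below 0.003 m and angle between the x axis of round_key and the x axis of keyhole, either way round below 0.25 rad and angle between round_key's own z axis and vertical below 0.12 rad and value of joint plug above 1.35 rad), for 0.2 s.
At the end, for the whole second after the job is handed in: The round-headed key sits fully home in the keyhole (shoulder within 3 mm of the face, centred within 3 mm, upright), the switch is turned at least 1.35 rad clockwise (stop at 1.57), and the gripper still grips the key and holds it there; the square-headed key stands in the rack (all of step 3 and contact force between the fingers and round_key above 2 N and horizontal distance between square_key and key_rack below 0.045 m); the arm keeps its last pose, push and grip.
It fails at once if the square-headed key is pulled out of the rack (distance of square_key from where it was at the start of the episode above 0.02 m).
It fails at once if canister a knocked over or pushed away (angle between canister_a's own z axis and vertical above 0.6 rad or distance of canister_a from where it was at the start of the episode above 0.04 m).
It fails at once if canister b knocked over or pushed away (angle between canister_b's own z axis and vertical above 0.6 rad or distance of canister_b from where it was at the start of the episode above 0.04 m).
It fails at once if oxide jar knocked over or pushed away (angle between oxide_jar's own z axis and vertical above 0.6 rad or distance of oxide_jar from where it was at the start of the episode above 0.04 m).
It fails at once if whistle knocked over or pushed away (angle between whistle's own z axis and vertical above 0.6 rad or distance of whistle from where it was at the start of the episode above 0.04 m).
It also fails if it takes over 51 s, if anything falls off the work surface, if the arm or the gripper's body presses on something with over 40 N, if the wrist force passes 120 N, or if a joint passes its speed limit or range.

## Robot

A 6-joint arm with a two-finger parallel gripper is mounted at the origin on the work surface; the furniture and walls round the work are solid. World frame = base frame: x ahead of the robot, y to its left, z up, the work surface at z = 0. Lengths are in mm, angles in rad, forces in N, time in s.
With the tool pointing down it reaches from about 350 to 875 mm from the base axis. Payload 4.2 kg.
Tool frame: the origin (TCP) lies between the finger pads; the fingertips stand 8 mm ahead of it and the grasp point (between the pads) lies 11 mm behind it; z points along the fingers, y is the line along which they close (so a half turn about z gives the same grasp; the last joint's range is limited). The gripper opens to 85 mm and grips with 20 to 120 N. Pads are 22 mm wide; open, the fingers measure 114 mm over their backs; the gripper's body (76 mm by 85 mm) begins 54 mm behind the grasp point. The pads swing forward as they close: fully open they stand 13 mm farther back than shut.
Start: joints at [1.479, 0.385, 0.008, 0, -1.194, -0.259], TCP at [214.748, 586.926, 239.312] pointing down, gripper open.
Joint ranges: [-3.14, 3.14], [-1.21, 2.06], [-1.07, 1.41], [-3.16, 2.05], [-2.99, -0.16], [-3.1, 3.1]. Speed limits (rad/s): [2.79, 2.79, 3.14, 3.14, 3.14, 3.14].

## Interface

Orientations are given as a unit quaternion [x, y, z, w].
In Python, from bench import read_state, get_image, camera_params, job_done gives the robot as it stands.
- The arm moves only by the tool drive_tool, never from a script. Its argument "moves" is a list that holds one entry, the list of rows, each a list of 7 numbers: the shift along the tool's x, y, z in m, then the turn, a rotation vector about the tool's x, y, z in rad, then the closure in counts, from 0 (fully open) to 255 (shut). A call has 1 to 8 rows; each row shifts and turns the commanded pose from where the row before left it, along the tool's axes as they then stand; what a row does not reach is not made up. A row lasts 1/12 s, in which the tool goes at most 41.7 mm and 7.16 degrees, less where a joint would pass 70% of its speed; a pose out of reach is approached as far as the arm can. A call is refused whole if a number of a shift passes 0.0417 or a number of a turn 0.125, either way. A call with a gripper value outside its range is refused whole. The fingers move at their own pace and stop on an object; the grip force is fixed at half the most. Time passes only in rows, so rows that do not move let the fingers close. It gives the time, the measured TCP pose, the force and the opening at its end, in the units of the state.
- read_state(): the state, without advancing time (a new reading comes with each control period).
- get_image(name): name is "scene" or "top" or "wrist"; returns the picture (400x640x3 uint8, blue, green, red); there is no depth.
- camera_params(name): a dict with "mtx" (3x3 intrinsics, pixels), "extrinsics" (4x4, takes a point from camera to world coordinates). Camera axes: x right, y up, looking along -z (the intrinsics and any distortion apply to the point x, -y, -z); pixel columns grow to the right and rows downward; lengths in mm; the calibration is good to about 2 mm. A picture is of the moment at which its call begins: read the wrist's pose just before it. camera_params takes no time and is no camera call; for the wrist camera it gives the pose at the moment of the call.
- job_done(): hands the job in, once; it reports no verdict.
The state is a dict: "clock": time; "joints": joint angles; "joint_vel": joint speeds; "joint_efforts": joint torques, N m; "position": TCP position; "ee_rot": TCP orientation; "contact_force": force on the tool from outside, world axes, zero at the start; "wrist_torque": the same for the moment, N m; "gripper_width": finger opening in mm.
Only numpy, scipy, OpenCV 4.12 (cv2) and the standard library are available. Lean on these libraries where they do the work, as an engineer would, in place of code of your own. Each camera call takes 0.05 s, during which the arm holds its last target. There are 200 camera calls.

## Working session

There is one attempt and no reset: what is moved stays moved. The work goes in short steps, Python scripts to look and compute and a tool call to move; the robot and the scene stay as the last step left them, time stands still between calls to the robot, and variables do not carry over. Pictures are saved under pics/ and viewed, on a budget of 10 in all, crops included, one or two more only if the job needs it, and the job is handed in when it is done.

Besides the shell and the picture viewer there is one more tool, called after ">>>" by a JSON object that holds its "method" and its "body", one argument or row to a line. drive_tool: Moves the arm, as the interface text tells. Its arguments: {"type":"object","properties":{"moves":{"type":"array"}},"required":["moves"]}

```bash
mkdir -p pics; ls; python3 - <<'E'
from bench import *
import cv2
print(read_state())
for n in("scene","top"):
    im=get_image(n); cv2.imwrite(f"pics/{n}0.png",im)
    p=camera_params(n); print(n,p)
E
```

```text
pics
{'clock': 0.0, 'joints': array([ 1.47858488e+00,  3.85558789e-01,  6.60354370e-03, -5.25092454e-04,
       -1.19402530e+00, -2.58620248e-01]), 'joint_vel': array([-8.80745916e-05,  9.72637111e-04,  3.13831505e-04,  1.47006906e-03,
       -1.17087798e-04, -1.54773051e-03]), 'joint_efforts': array([ 6.99020711e-05, -3.92286122e+01,  1.88390923e+01,  4.18574363e+00,
       -4.76931775e-03,  3.93904344e-06]), 'position': array([214.5653759 , 586.38996476, 238.20764599]), 'ee_rot': array([ 9.84636526e-01, -1.74612887e-01, -1.52417240e-04,  1.10861173e-03]), 'contact_force': array([-1.37967108,  0.62900752, -0.36355091]), 'wrist_torque': array([ 0.06144897,  0.00044649, -0.02579127]), 'gripper_width': 85.61629727604382}
scene {'mtx': array([[472.32954132,   0.        , 321.87651972],
       [  0.        , 472.32954132, 199.24428358],
       [  0.        ,   0.        ,   1.        ]]), 'extrinsics': array([[-5.27467423e-01,  3.31351330e-01, -7.82294327e-01,
        -4.92618301e+02],
       [-8.49513840e-01, -2.16779748e-01,  4.80970660e-01,
         5.00580856e+02],
       [-1.02152989e-02,  9.18266213e-01,  3.95831796e-01,
         5.58829043e+02],
       [ 0.00000000e+00,  0.00000000e+00,  0.00000000e+00,
         1.00000000e+00]])}
top {'mtx': array([[414.93426673,   0.        , 322.46876973],
       [  0.        , 414.93426673, 199.32140509],
       [  0.        ,   0.        ,   1.        ]]), 'extrinsics': array([[ 9.94328740e-03,  9.85325480e-01, -1.70396095e-01,
         2.55240529e+02],
       [-9.99747483e-01,  6.36171911e-03, -2.15522111e-02,
        -7.34572888e+01],
       [-2.01519307e-02,  1.70567367e-01,  9.85139926e-01,
         1.21352692e+03],
       [ 0.00000000e+00,  0.00000000e+00,  0.00000000e+00,
         1.00000000e+00]])}
```

View pics/top0.png

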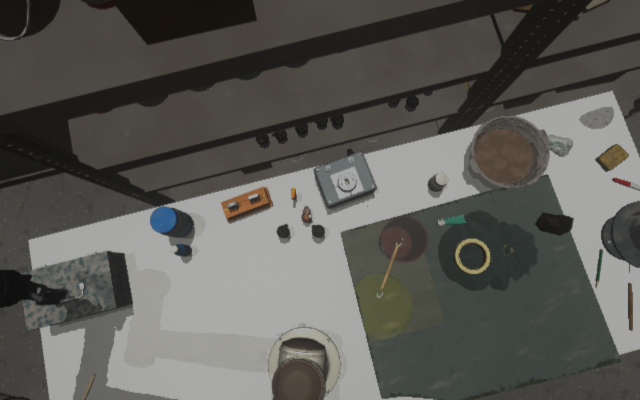

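View pics/scene0.png

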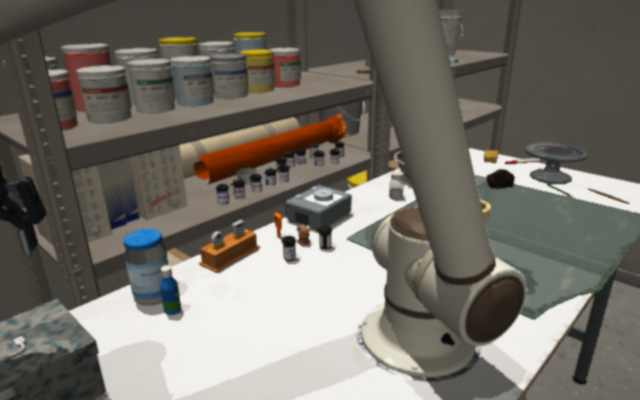

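```bash
cat > h.py <<'E'
import numpy as np, cv2
from bench import *
def ray(n,uv,p=None):
    p=p or camera_params(n); K=p["mtx"];E=p["extrinsics"]
    d=np.array([(uv[0]-K[0,2])/K[0,0],-(uv[1]-K[1,2])/K[1,1],-1.])
    return E[:3,3],E[:3,:3]@d
def onz(n,uv,z,p=None):
    o,d=ray(n,uv,p); return o+d*(z-o[2])/d[2]
def proj(n,P,p=None):
    p=p or camera_params(n); K=p["mtx"];E=p["extrinsics"]
    c=E[:3,:3].T@(np.array(P)-E[:3,3]); return np.array([K[0,0]*c[0]/-c[2]+K[0,2],-K[1,1]*c[1]/-c[2]+K[1,2]])
E
python3 - <<'E'
from h import *
t=cv2.imread("pics/top0.png");s=cv2.imread("pics/scene0.png")
a=cv2.resize(t[140:250,210:460],(800,352),interpolation=cv2.INTER_CUBIC)
b=cv2.resize(s[175:275,190:440],(600,240),interpolation=cv2.INTER_CUBIC)
c=np.zeros((592,800,3),np.uint8);c[:352]=a;c[352:,:600]=b
cv2.imwrite("pics/crop1.png",cv2.convertScaleAbs(c,alpha=1.5,beta=10))
for n,uv,z in[("rack",(247,203),42),("lock",(347,183),78),("slotA",(234,206),60),("slotB",(261,198),60),("jar",(439,181),80),("edge",(250,190),0),("can1",(284,231),54),("can2",(318,231),54)]: print(n,onz("top",uv,z).round())
p=camera_params("wrist");print(p, )
E
```

```text
rack [446. 169.  42.]
lock [ 498. -117.   78.]
slotA [434. 202.  60.]
slotB [457. 126.  60.]
jar [ 505. -372.   80.]
edge [492. 170.   0.]
can1 [365.  59.  54.]
can2 [366. -36.  54.]
{'mtx': array([[337.27969731,   0.        , 322.08045007],
       [  0.        , 337.27969731, 206.80352823],
       [  0.        ,   0.        ,   1.        ]]), 'extrinsics': array([[-3.42903402e-01,  8.88704190e-01,  3.04338824e-01,
         2.91790118e+02],
       [-9.39369815e-01, -3.24845451e-01, -1.09817051e-01,
         5.57392291e+02],
       [ 1.26820895e-03, -3.23543345e-01,  9.46212500e-01,
         3.72807359e+02],
       [ 0.00000000e+00,  0.00000000e+00,  0.00000000e+00,
         1.00000000e+00]])}
```

View pics/crop1.png

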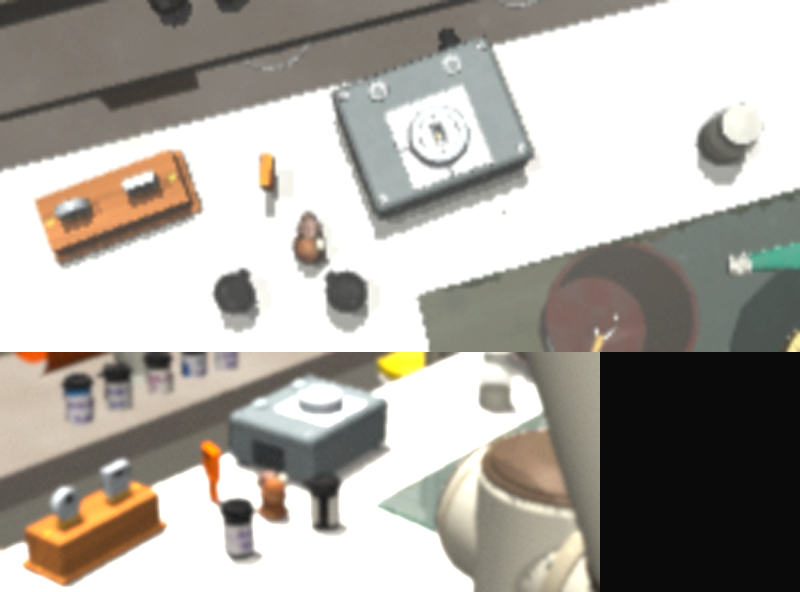

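Top crop: the round key sits at crop pixel (72,210), which is top image (232,206). The scene crop shows its round head at (65,505). The candidates are:
- **Square key:** (140,183) in the rack's other slot.
- **Orange look-alike:** (267,170), loose on the bench.

I choose the +y slot and will hover there, then check in the wrist view.

>>> {"method": "drive_tool", "body": {
  "moves": [
    [[0.024, 0.0205, 0, 0, 0, 0, 0], [0.024, 0.0205, 0, 0, 0, 0, 0], [0.024, 0.0205, 0, 0, 0, 0, 0], [0.024, 0.0205, 0, 0, 0, 0, 0], [0.024, 0.0205, 0, 0, 0, 0, 0], [0.024, 0.0205, 0, 0, 0, 0, 0], [0.024, 0.0205, 0, 0, 0, 0, 0], [0.024, 0.0205, 0, 0, 0, 0, 0]]
  ]
}}

```text
clock: 0.77
position: [339.0, 365.2, 239.0]
ee_rot: [0.985, -0.174, -0.0, 0.0]
contact_force: [0.6, 0.4, 0.3]
gripper_width: 85.6
```

>>> {"method": "drive_tool", "body": {
  "moves": [
    [[0.024, 0.0205, 0, 0, 0, 0, 0], [0.024, 0.0205, 0, 0, 0, 0, 0], [0.024, 0.0205, 0, 0, 0, 0, 0], [0.024, 0.0205, 0, 0, 0, 0, 0], [0.024, 0.0205, 0, 0, 0, 0, 0], [0.024, 0.0205, 0, 0, 0, 0, 0], [0, 0, 0, 0, 0, 0.116, 0], [0, 0, 0, 0, 0, 0.116, 0]]
  ]
}}

```text
clock: 1.43
position: [432.0, 200.1, 238.9]
ee_rot: [0.957, -0.292, -0.0, 0.0]
contact_force: [-1.0, 1.0, -0.5]
gripper_width: 85.3
```

>>> {"method": "drive_tool", "body": {
  "moves": [
    [[0, 0, 0, 0, 0, 0.116, 0], [0, 0, 0, 0, 0, 0.116, 0], [0, 0, 0, 0, 0, 0.116, 0], [0, 0, 0, 0, 0, 0.116, 0], [0, 0, 0, 0, 0, 0.116, 0], [0, 0, 0, 0, 0, 0.116, 0], [0, 0, 0, 0, 0, 0, 0], [0, 0, 0, 0, 0, 0, 0]]
  ]
}}

```text
clock: 2.1
position: [431.5, 201.8, 239.0]
ee_rot: [0.803, -0.596, -0.0, 0.0]
contact_force: [0.4, -0.1, -0.2]
gripper_width: 85.6
```

```bash
python3 - <<'E'
from h import *
import pickle
s=read_state();p=camera_params("wrist");im=get_image("wrist");cv2.imwrite("pics/w1.png",im);pickle.dump(p,open("w1.pkl","wb"))
print(s["position"],s["ee_rot"],s["joints"].round(3),s["contact_force"])
for P in([434,202,78],[457,126,78],[498,-117,78]):print(proj("wrist",P,p))
E
```

```text
[431.45207768 201.80797332 239.01513138] [ 8.03314576e-01 -5.95554841e-01 -1.23500670e-04  3.30304279e-04] [ 0.78   0.13  -0.342 -0.    -1.099 -0.485] [ 0.36463943 -0.05000707 -0.1935582 ]
[317.77587346 187.97792494]
[317.56681302  96.01149358]
[ 368.68738593 -334.27404416]
```

View pics/w1.png

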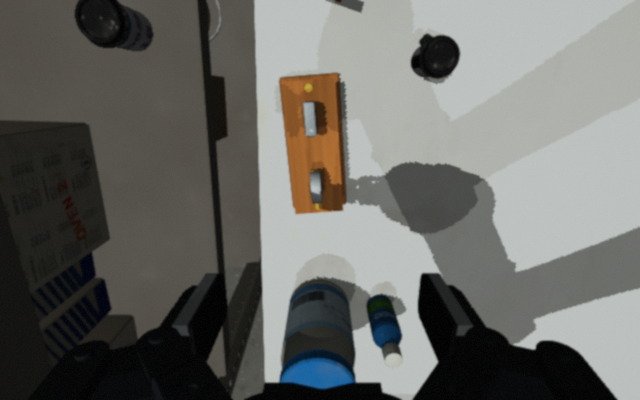

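```bash
python3 - <<'E'
from h import *
import pickle
p=pickle.load(open("w1.pkl","rb"));im=cv2.imread("pics/w1.png")
hsv=cv2.cvtColor(im,cv2.COLOR_BGR2HSV)
m=cv2.inRange(hsv,(3,110,60),(25,255,255));m[:60]=0;m[230:]=0;m[:,:270]=0;m[:,360:]=0
mc=cv2.morphologyEx(m,cv2.MORPH_CLOSE,np.ones((25,25)))
c=max(cv2.findContours(mc,0,2)[0],key=cv2.contourArea)
h=cv2.convexHull(c); P=np.array([onz("wrist",q[0],42,p)[:2] for q in h],np.float32)
print("rack z42",cv2.minAreaRect(P))
h2=cv2.approxPolyDP(h,4,True)[:,0]; print(h2.tolist(),[onz("wrist",q,42,p)[:2].round(1).tolist() for q in h2])
k=cv2.bitwise_and(mc,cv2.bitwise_not(m)); k=cv2.morphologyEx(k,cv2.MORPH_OPEN,np.ones((3,3)))
for q in cv2.findContours(k,0,2)[0]:
    if cv2.contourArea(q)>40: print(cv2.boundingRect(q),cv2.minAreaRect(q))
z=im[65:225,265:365]; cv2.imwrite("pics/w1z.png",cv2.convertScaleAbs(cv2.resize(z,None,fx=3.7,fy=3.7,interpolation=cv2.INTER_CUBIC),alpha=1.3))
E
```

```text
rack z42 ((446.1846923828125, 173.45870971679688), (54.359336853027344, 132.9791717529297), 21.385770797729492)
[[335, 73], [345, 201], [341, 209], [296, 212], [280, 79]] [[447.8, 102.8], [400.6, 217.0], [401.8, 226.5], [445.8, 243.4], [494.6, 122.4]]
(310, 170, 14, 33) ((316.5, 186.0), (32.0, 13.0), 90.0)
(303, 101, 22, 36) ((313.41583251953125, 118.15843200683594), (35.62232971191406, 20.497766494750977), 84.2894058227539)
```

View pics/w1z.png

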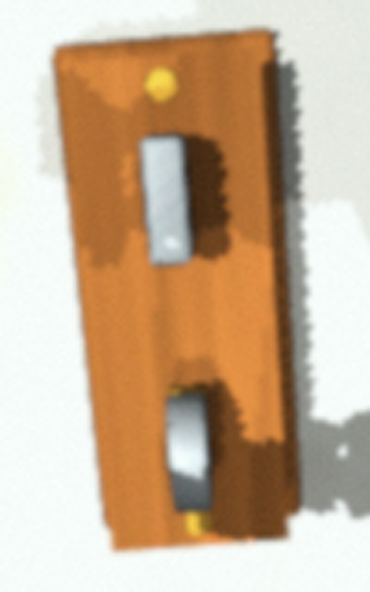

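```bash
python3 - <<'E'
from h import *
import pickle
p=pickle.load(open("w1.pkl","rb"))
f=lambda u,v,z:onz("wrist",(265+u/3.7,65+v/3.7),z,p)[:2]
for a,b,z in[((140,137),(150,265),77),((183,135),(190,260),77),((57,50),(112,545),42),((272,35),(290,538),42)]:
    A,B=f(*a,z),f(*b,z);d=B-A;print(A.round(1),B.round(1),np.linalg.norm(d).round(1),"yaw",np.arctan2(-d[0],d[1]).round(3))
print("sq ctr",np.mean([f(*q,77) for q in((140,137),(150,265),(183,135),(190,260))],0))
print("rk apex",f(188,452,78), "cam",p["extrinsics"][:3,3])
for v in(392,452,512):print(v,f(188,v,62.5),f(188,v,78))
for l in[(160,84),(195,522)]:print("stud",f(*l,43))
E
```

```text
[467.5 134.2] [457.4 161.1] 28.7 yaw 0.359
[458.2 131. ] [448.7 157.3] 28.0 yaw 0.347
[494.4 121.9] [446.4 243.9] 131.1 yaw 0.374
[444.3 103. ] [399.  227.3] 132.3 yaw 0.35
sq ctr [457.95201674 145.89152755]
rk apex [435.92770676 201.78412973] cam [454.61012234 121.42000558 373.5126112 ]
392 [439.46389746 190.85399463] [440.21874301 187.39359852]
452 [434.94779108 205.99932691] [435.92770676 201.78412973]
512 [430.28352791 221.64152167] [431.49589744 216.64676119]
stud [467.62051434 122.06673606]
stud [426.04317117 230.17838016]
```

The crop confirms it: the lower key at crop (188,452), wrist pixel (316,187), has the curved rim of a round head, and the upper one is flat and square. The grasp is at about (435.5, 205.8), yaw 0.357.

>>> {"method": "drive_tool", "body": {
  "moves": [
    [[0, 0, 0, 0, 0, -0.063, 0], [-0.0023, -0.005, 0.02, 0, 0, 0, 0], [0, 0, 0.03, 0, 0, 0, 0], [0, 0, 0.03, 0, 0, 0, 0], [0, 0, 0.03, 0, 0, 0, 0], [0, 0, 0.025, 0, 0, 0, 0], [0, 0, 0, 0, 0, 0, 0]]
  ]
}}

```text
clock: 2.73
position: [432.6, 203.4, 99.7]
ee_rot: [0.821, -0.571, -0.002, 0.005]
contact_force: [-0.2, 0.1, 0.1]
gripper_width: 85.3
```

>>> {"method": "drive_tool", "body": {
  "moves": [
    [[0, 0, 0.02, 0, 0, 0, 0], [0, 0, 0.02, 0, 0, 0, 0], [0, 0, 0.01, 0, 0, 0, 0], [0, 0, 0, 0, 0, 0, 0], [0, 0, 0, 0, 0, 0, 120], [0, 0, 0, 0, 0, 0, 160]]
  ]
}}

```text
clock: 3.23
position: [436.5, 206.7, 55.8]
ee_rot: [0.821, -0.571, 0.0, -0.001]
contact_force: [0.3, 0.9, 1.1]
gripper_width: 64.2
```

>>> {"method": "drive_tool", "body": {
  "moves": [
    [[0, 0, 0, 0, 0, 0, 255], [0, 0, 0, 0, 0, 0, 255], [0, 0, 0, 0, 0, 0, 255], [0, 0, 0, 0, 0, 0, 255], [0, 0, 0, 0, 0, 0, 255], [0, 0, 0, 0, 0, 0, 255], [0, 0, 0, 0, 0, 0, 255], [0, 0, 0, 0, 0, 0, 255]]
  ]
}}

```text
clock: 3.9
position: [435.8, 206.0, 54.9]
ee_rot: [0.821, -0.571, 0.0, -0.0]
contact_force: [-1.3, 0.3, 5.6]
gripper_width: 8.9
```

>>> {"method": "drive_tool", "body": {
  "moves": [
    [[0, 0, -0.01, 0, 0, 0, 255], [0, 0, -0.015, 0, 0, 0, 255], [0, 0, -0.02, 0, 0, 0, 255], [0, 0, -0.025, 0, 0, 0, 255], [0, 0, -0.03, 0, 0, 0, 255], [0, 0, -0.03, 0, 0, 0, 255], [0, 0, -0.02, 0, 0, 0, 255], [0, 0, 0, 0, 0, 0, 255]]
  ]
}}

```text
clock: 4.57
position: [437.6, 207.4, 208.8]
ee_rot: [0.821, -0.571, 0.002, -0.005]
contact_force: [-0.0, 0.5, -0.1]
gripper_width: 9.0
```

```bash
python3 - <<'E'
from h import *
# front plane: normal n=(cos.345,sin.345); bench edge d, shelf d
n=np.array([np.cos(.345),np.sin(.345),0])
e=onz("top",(250,190),0); print("bench edge d",n@e,"lock d",n@[498,-117,0],"rack",n@[446,174,0])
for D in(n@e+10,n@e+40,n@e+80):
  for uv in((100,147),(200,120),(350,80),(250,220),(60,250)):
    o,d=ray("scene",uv); t=(D-n@o)/(n@d); P=o+t*d; print(round(D),uv,P.round(),proj("top",P).round())
t=cv2.imread("pics/top0.png")[60:220,200:460];s=cv2.imread("pics/scene0.png")[30:280,0:400]
c=np.zeros((600,800,3),np.uint8);a=cv2.resize(t,None,fx=2,fy=2);c[:320,:520]=a;b=cv2.resize(s,(448,280));c[320:,:448]=b
cv2.imwrite("pics/sh.png",cv2.convertScaleAbs(c,alpha=1.8,beta=20))
E
```

```text
bench edge d 520.5931708248867 lock d 429.0865641600519 rack 478.56587370362047
531 (100, 147) [416. 410. 312.] [115. 196.]
531 (200, 120) [492. 199. 317.] [210. 163.]
531 (350, 80) [ 680. -323.  328.] [442.  82.]
531 (250, 220) [533.  87.  33.] [277. 174.]
531 (60, 250) [380. 512. 148.] [107. 220.]
561 (100, 147) [449. 407. 303.] [119. 182.]
561 (200, 120) [528. 188. 308.] [217. 148.]
561 (350, 80) [ 723. -353.  319.] [454.  66.]
561 (250, 220) [570.  72.  14.] [283. 164.]
561 (60, 250) [412. 512. 133.] [111. 209.]
601 (100, 147) [493. 403. 291.] [126. 165.]
601 (200, 120) [576. 174. 297.] [225. 130.]
601 (350, 80) [ 779. -393.  308.] [469.  46.]
601 (250, 220) [620.  52. -11.] [291. 150.]
601 (60, 250) [454. 513. 114.] [116. 195.]
```

View pics/sh.png

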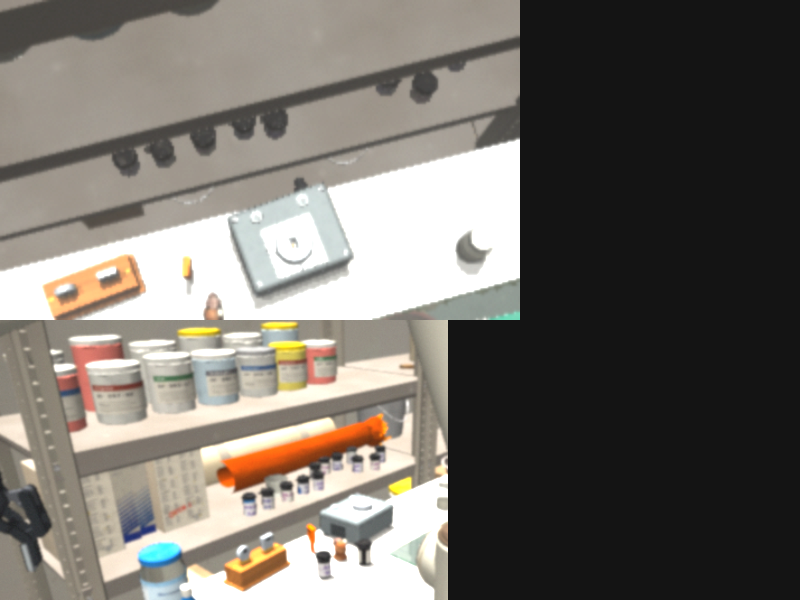

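The shelf's upper board edge is roughly 130 mm beyond the lock at z≈300. I'll keep the camera side away from it, which still suits joint 6. Next I move to a look pose with the lock about 60 mm ahead along tool x.

>>> {"method": "drive_tool", "body": {
  "moves": [
    [[0.033, 0.007, 0, 0, 0, 0, 255], [0.033, 0.007, 0, 0, 0, 0, 255], [0.033, 0.007, 0, 0, 0, 0, 255], [0.033, 0.007, 0, 0, 0, 0, 255], [0.033, 0.007, 0, 0, 0, 0, 255], [0.033, 0.007, 0, 0, 0, 0, 255], [0.033, 0.007, 0, 0, 0, 0, 255], [0.033, 0.007, 0, 0, 0, 0, 255]]
  ]
}}

```text
clock: 5.23
position: [474.0, -62.8, 203.2]
ee_rot: [0.821, -0.571, -0.001, 0.0]
contact_force: [-0.1, 0.3, -0.5]
gripper_width: 9.0
```

>>> {"method": "drive_tool", "body": {
  "moves": [
    [[0, 0, 0.02, 0, 0, 0, 255], [0, 0, 0.02, 0, 0, 0, 255], [0, 0, 0.015, 0, 0, 0, 255], [0, 0, 0, 0, 0, 0, 255], [0, 0, 0, 0, 0, 0, 255], [0, 0, 0, 0, 0, 0, 255]]
  ]
}}

```text
clock: 5.73
position: [475.3, -61.0, 149.7]
ee_rot: [0.821, -0.571, 0.0, -0.0]
contact_force: [-0.4, 0.1, 0.1]
gripper_width: 8.7
```

```bash
python3 - <<'E'
from h import *
import pickle
s=read_state();p=camera_params("wrist");im=get_image("wrist");cv2.imwrite("pics/w2.png",im);pickle.dump((p,s),open("w2.pkl","wb"))
print(s["position"],s["ee_rot"],s["joints"].round(3),s["contact_force"])
print(proj("wrist",[498,-117,78],p))
cv2.imwrite("pics/w2e.png",cv2.resize(im[60:340,160:480],(800,700)[:1]+(600,)) if 0 else cv2.resize(im[20:320,120:520],(800,600),interpolation=cv2.INTER_CUBIC))
E
```

```text
[475.26076675 -61.03524965 149.7092635 ] [ 8.21023440e-01 -5.70894388e-01  3.15676218e-04 -9.87806567e-05] [ 0.212  0.23  -0.469  0.    -0.871  0.143] [-0.35328515  0.09379711  0.12530725]
[316.91428919 132.14955151]
```

View pics/w2e.png

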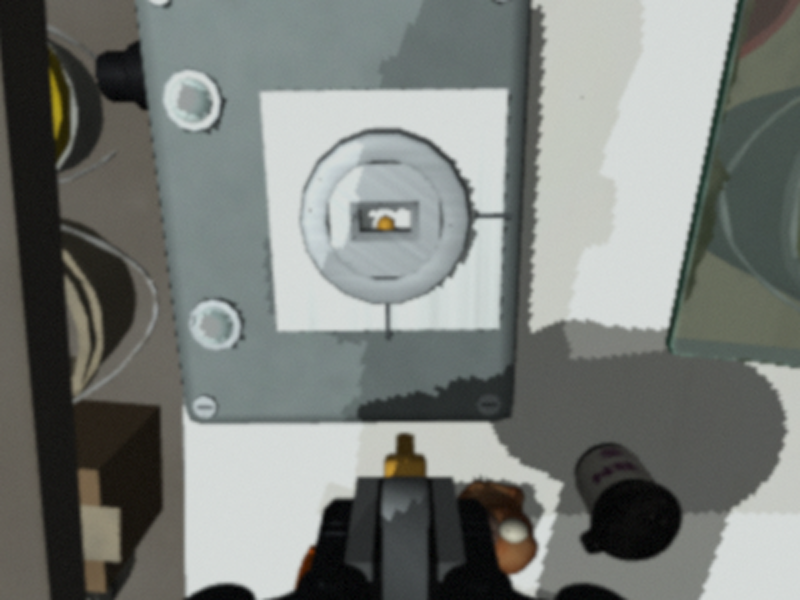

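The round key is held, its brass blade at crop (404,445). The keyhole is at crop (387,218), full-image pixel (313,129), with its long side nearly horizontal in the image. Now I measure both with rays.

```bash
python3 - <<'E'
from h import *
import pickle
from scipy.spatial.transform import Rotation as R
p,s=pickle.load(open("w2.pkl","rb")); im=cv2.imread("pics/w2.png"); Rt=R.from_quat(s["ee_rot"]).as_matrix();T=s["position"]
F=lambda u,v,z:Rt.T@(onz("wrist",(120+u/2,20+v/2),z,p)-T)
g=cv2.cvtColor(im,cv2.COLOR_BGR2GRAY)
b=cv2.resize(g[20:320,120:520],(800,600),interpolation=cv2.INTER_CUBIC)
np.set_printoptions(linewidth=200)
print("row218",b[218,340:436:2]);print("col370",b[190:256:2,366]);print("col405",b[190:256:2,406])
print("shoulder row466",b[466,376:436:2]);print("blade row445",b[445,380:430:2]);print("col404",b[420:490:2,404])
for q in((350,201),(419,201),(350,241),(419,241),(388,215)):print(q,F(*q,78).round(1),onz("wrist",(120+q[0]/2,20+q[1]/2),78,p).round(1))
# barrel circle
c=cv2.HoughCircles(cv2.medianBlur(b,5),cv2.HOUGH_GRADIENT,1,500,param1=80,param2=20,minRadius=75,maxRadius=95);print(c)
zo=T[2]-13
print("shoulder",F(405,457,zo).round(1),"blade edge",F(404.5,436,zo-24).round(1))
E
```

```text
row218 [215 215 216 215 204 173 129 110 103  84  65  75  88  95 105 115 132 167 195 186 154 131 118 113 118 128 152 183 207 216 218 217 217 216 204 174 149 136 133 146 166 175 174 174 173 172 170 168]
col370 [181 178 179 178 174 162 135 114 103  99  96  98 101 100  95  93  92  93  84  66  61  96 126 134 134 144 160 172 176 174 177 178 177]
col405 [176 173 173 173 170 157 131 116 119 136 178 208 215 216 216 216 215 212 181 119  83 103 127 137 144 155 169 175 175 170 167 169 168]
shoulder row466 [200 200 198 182 151 136 137 141 142 123  93  70  63  65  65  65  64  63  63  61  63  63  60  58  74 129 181 200 200 201]
blade row445 [200 200 200 199 199 200 198 177 120  64  41  37  38  40  37  40  69 130 182 198 200 199 199 200 200]
col404 [ 64 141 189 198 202 196 151  81  43  38  37  39  38  38  39  37  37  40  46  54  60  64  63  65  64  65  66  58  48  37  39  45  50  54  58]
(350, 201) [ 67.1 -14.8  71.7] [ 512.5 -118.8   78. ]
(419, 201) [67.2  5.7 71.7] [ 493.3 -126.    78. ]
(350, 241) [ 55.4 -15.1  71.7] [ 508.7 -107.7   78. ]
(419, 241) [55.4  5.8 71.7] [ 489.1 -115.    78. ]
(388, 215) [63.1 -3.5 71.7] [ 500.6 -119.    78. ]
[[[386.5 215.5  87.8]]]
shoulder [11.8  1.6 13. ] blade edge [ 6.6  1.5 37. ]
```

```bash
python3 - <<'E'
from h import *
import pickle
from scipy.spatial.transform import Rotation as R
p,s=pickle.load(open("w2.pkl","rb")); im=cv2.imread("pics/w2.png"); Rt=R.from_quat(s["ee_rot"]).as_matrix();T=s["position"]
F=lambda u,v,z:Rt.T@(onz("wrist",(120+u/2,20+v/2),z,p)-T)
b=cv2.resize(cv2.cvtColor(im,6)[20:320,120:520],(800,600),interpolation=cv2.INTER_CUBIC)
np.set_printoptions(linewidth=220)
print("col386 top",b[120:180:2,386]);print("bot",b[264:316:2,386]);print("row222 L",b[222,290:350:2],"R",b[222,430:490:2])
for n,(a,c) in dict(barrel=((386,130),(386,301)),plug=((386,162),(386,277)),slot=((386,202),(386,243)),barrelH=((302,216),(473,216)),slotH=((351,222),(419,222))).items():
    A,C=F(*a,78),F(*c,78);print(n,A.round(1),C.round(1),((A+C)/2).round(2))
print("camera in tool",(Rt.T@(p["extrinsics"][:3,3]-T)).round(1))
for u,v in((60,0),):pass
E=p["extrinsics"][:3,:3];print((Rt.T@E).round(3))
E
```

```text
col386 top [217 216 215 198 144  91  88 129 164 179 185 183 181 179 177 171 167 165 163 152 120 107 142 170 177 180 183 182 181 178]
bot [171 173 175 173 171 164 127 114 146 170 178 175 169 165 161 158 155 151 143 126 116 121 122 123 124 128]
row222 L [217 216 217 215 197 178 188 205 213 215 214 213 212 209 206 203 193 165 120 121 174 208 215 215 214 215 215 215 215 205] R [173 173 172 170 152 118 116 147 166 170 169 167 165 161 158 155 152 147 127  92  74  98 148 191 206 208 210 212 213 213]
barrel [87.  -3.9 71.7] [36.9 -4.3 71.7] [61.93 -4.13 71.74]
plug [78.2 -4.  71.7] [44.4 -4.3 71.7] [61.3  -4.14 71.74]
slot [66.9 -4.1 71.7] [54.8 -4.2 71.7] [60.82 -4.14 71.74]
barrelH [ 62.8 -29.3  71.8] [62.8 21.9 71.7] [62.79 -3.68 71.74]
slotH [ 61.  -14.6  71.7] [61.   5.8 71.7] [61.03 -4.44 71.74]
camera in tool [  83.6    1.3 -134.4]
[[ 0.001  0.946  0.324]
 [ 1.    -0.001 -0.   ]
 [ 0.     0.324 -0.946]]
```

>>> {"method": "drive_tool", "body": {
  "moves": [
    [[0.03, -0.02, 0, 0, 0, 0, 255], [0.031, -0.021, 0, 0, 0, 0, 255], [0, 0, 0, 0, 0, 0.12, 255], [0, 0, 0, 0, 0, 0.12, 255], [0, 0, 0, 0, 0, 0.12, 255], [0, 0, 0, 0, 0, 0.12, 255], [0, 0, 0, 0, 0, 0.12, 255], [0, 0, 0, 0, 0, 0.12, 255]]
  ]
}}

```text
clock: 6.45
position: [535.1, -103.8, 150.5]
ee_rot: [-0.565, 0.825, -0.001, 0.001]
contact_force: [-0.4, 1.2, -1.0]
gripper_width: 8.9
```

>>> {"method": "drive_tool", "body": {
  "moves": [
    [[0, 0, 0, 0, 0, 0.12, 255], [0, 0, 0, 0, 0, 0.12, 255], [0, 0, 0, 0, 0, 0.12, 255], [0, 0, 0, 0, 0, 0.12, 255], [0, 0, 0, 0, 0, 0.12, 255], [0, 0, 0, 0, 0, 0.12, 255], [0, 0, 0, 0, 0, 0.12, 255], [0, 0, 0.006, 0, 0, 0.011, 255]]
  ]
}}

```text
clock: 7.12
position: [536.0, -103.8, 145.4]
ee_rot: [-0.176, 0.984, -0.0, 0.003]
contact_force: [0.3, -0.0, -0.2]
gripper_width: 8.7
```

>>> {"method": "drive_tool", "body": {
  "moves": [
    [[0, 0, 0.006, 0, 0, 0, 255], [0, 0, 0.006, 0, 0, 0, 255], [0, 0, 0.005, 0, 0, 0, 255], [0, 0, 0, 0, 0, 0, 255], [0, 0, 0, 0, 0, 0, 255], [0, 0, 0, 0, 0, 0, 255]]
  ]
}}

```text
clock: 7.62
position: [534.6, -104.1, 126.3]
ee_rot: [-0.177, 0.984, -0.0, -0.0]
contact_force: [0.0, -0.4, -0.4]
gripper_width: 9.0
```

```bash
python3 - <<'E'
from h import *
import pickle
s=read_state();p=camera_params("wrist");im=get_image("wrist");cv2.imwrite("pics/w3.png",im);pickle.dump((p,s),open("w3.pkl","wb"))
print(s["position"],s["ee_rot"],s["joints"].round(3),s["contact_force"])
cv2.imwrite("pics/w3e.png",cv2.resize(im[110:310,220:420],(600,600),interpolation=cv2.INTER_CUBIC))
E
```

```text
[ 534.62231502 -104.14848243  126.30843058] [-1.76784153e-01  9.84249641e-01 -8.84995206e-05 -1.91872112e-06] [ 0.105  0.361 -0.344  0.    -0.866 -1.321] [ 0.02150156 -0.42613805 -0.40559348]
```

View pics/w3e.png

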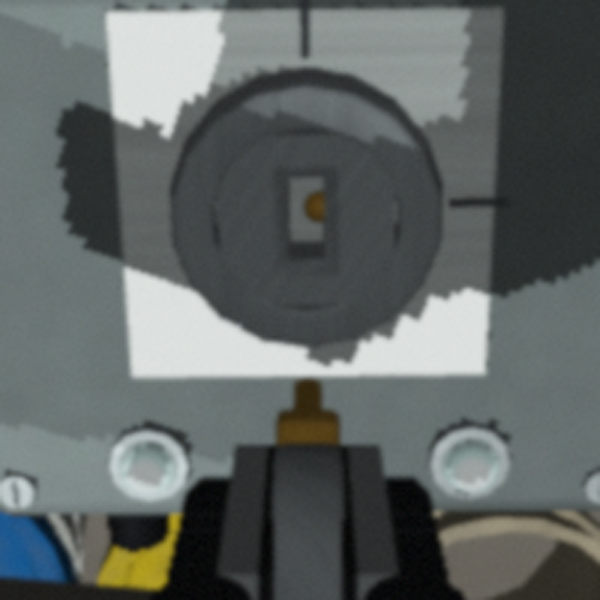

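```bash
python3 - <<'E'
from h import *
import pickle
from scipy.spatial.transform import Rotation as R
p,s=pickle.load(open("w3.pkl","rb")); im=cv2.imread("pics/w3.png"); Rt=R.from_quat(s["ee_rot"]).as_matrix();T=s["position"]
F=lambda u,v,z:(Rt.T@(onz("wrist",(220+u/3,110+v/3),z,p)-T))
b=cv2.resize(cv2.cvtColor(im,6)[110:310,220:420],(600,600),interpolation=cv2.INTER_CUBIC)
np.set_printoptions(linewidth=220)
for r in(190,230):print("row",r,b[r,260:352:3])
print("col300",b[60:360:3,300]);print("blade r400",b[395,282:336:3],"sh r428",b[428,266:350:3]);print("col307",b[366:450:3,307])
for n,(a,c) in dict(barrel=((306,72),(306,347)),plug=((306,131),(306,307)),slot=((306,167),(306,270)),barrelH=((171,205),(441,205)),plugH=((215,218),(398,218)),slotH=((273,215),(339,215))).items():
    A,C=F(*a,78),F(*c,78);print(n,A.round(1),C.round(1),((A+C)/2).round(2))
zo=T[2]-13
for v in(408,413,440):print("sh",v,F(307,v,zo).round(1),F(307,v,zo+6).round(1))
for v in(379,383):print("bl",v,[F(307,v,zo-h).round(1).tolist() for h in(22,25,28)])
E
```

```text
row 190 [69 69 71 71 67 64 62 59 57 63 80 93 96 97 95 95 94 90 84 78 72 64 59 57 57 58 65 72 72 71 70]
row 230 [71 70 71 72 70 67 64 59 58 62 76 92 96 97 98 97 96 97 99 97 91 75 62 58 58 60 65 70 71 70 70]
col300 [140 145 121  80  53  47  47  51  62  84 102 108 108 109 108 107 106 104  99  86  73  67  62  54  54  61  68  70  71  71  72  72  72  72  74  71  66  59  59  74  90  97  97  96  97  97  96  96  95  94  94  95  97  97
  97 100  99  97  96  93  78  57  46  43  44  46  50  59  64  65  66  68  68  71  71  71  72  72  70  72  70  64  58  60  70  72  70  70  67  68  67  68  69  64  76 128 188 218 223 222]
blade r400 [113 113 111 101  76  51  42  40  39  40  40  40  48  72  97 109 111 109] sh r428 [111 109 103  84  66  60  62  66  65  64  65  66  68  67  65  66  65  65  66  65  66  66  64  61  71  92 109 111]
col307 [223 224 221 183 109  57  42  39  40  40  39  40  41  39  40  41  40  44  52  61  65  65  65  68  67  58  44  36]
barrel [63.2 -0.1 48.3] [10.5 -0.1 48.3] [36.85 -0.1  48.31]
plug [52.7 -0.1 48.3] [18.8 -0.1 48.3] [35.73 -0.1  48.31]
slot [46.1 -0.1 48.3] [26.2 -0.1 48.3] [36.15 -0.1  48.31]
barrelH [ 38.9 -25.1  48.3] [38.9 25.  48.3] [38.9  -0.1  48.31]
plugH [ 36.4 -17.1  48.3] [36.4 17.  48.3] [36.41 -0.   48.31]
slotH [37.  -6.2 48.3] [37.   6.  48.3] [36.99 -0.1  48.31]
sh 408 [14.3  0.1 13. ] [17.2  0.1  7. ]
sh 413 [13.4  0.1 13. ] [16.3  0.1  7. ]
sh 440 [ 8.6  0.1 13. ] [11.7  0.1  7. ]
bl 379 [[9.6, 0.1, 35.0], [8.3, 0.1, 38.0], [7.0, 0.1, 41.0]]
bl 383 [[8.8, 0.1, 35.0], [7.5, 0.1, 38.0], [6.1, 0.1, 41.0]]
```

Keyhole is at tool (36.0, −0.1) and the key at about (0, 0.1), with the slot parallel to the blade. I'll shift over, then lower in small rows.

>>> {"method": "drive_tool", "body": {
  "moves": [
    [[0.018, -0.0002, 0, 0, 0, 0, 255], [0.018, 0, 0, 0, 0, 0, 255], [0, 0, 0, 0, 0, 0, 255], [0, 0, 0, 0, 0, 0, 255], [0, 0, 0.003, 0, 0, 0, 255], [0, 0, 0.003, 0, 0, 0, 255], [0, 0, 0.003, 0, 0, 0, 255], [0, 0, 0, 0, 0, 0, 255]]
  ]
}}

```text
clock: 8.33
position: [501.2, -116.6, 116.5]
ee_rot: [-0.177, 0.984, 0.0, -0.0]
contact_force: [0.9, 0.0, -0.3]
gripper_width: 8.8
```

>>> {"method": "drive_tool", "body": {
  "moves": [
    [[0, 0, 0.002, 0, 0, 0, 255], [0, 0, 0.002, 0, 0, 0, 255], [0, 0, 0.002, 0, 0, 0, 255], [0, 0, 0, 0, 0, 0, 255], [0, 0, 0, 0, 0, 0, 255]]
  ]
}}

```text
clock: 8.75
position: [501.3, -116.7, 111.2]
ee_rot: [-0.176, 0.984, -0.0, 0.001]
contact_force: [3.0, -0.1, -2.4]
gripper_width: 8.9
```

>>> {"method": "drive_tool", "body": {
  "moves": [
    [[-0.0004, 0.0012, 0.0015, 0, 0, 0, 255], [0, -0.0024, 0.0015, 0, 0, 0, 255], [0, 0.0024, 0.0015, 0, 0, 0, 255], [0, -0.0024, 0.0015, 0, 0, 0, 255], [0, 0.0024, 0.0015, 0, 0, 0, 255], [0, -0.0024, 0.0015, 0, 0, 0, 255], [0, 0.0012, 0.001, 0, 0, 0, 255], [0, 0, 0, 0, 0, 0, 255]]
  ]
}}

```text
clock: 9.42
position: [501.4, -116.5, 101.4]
ee_rot: [-0.176, 0.984, 0.0, 0.0]
contact_force: [1.9, 1.2, 2.4]
gripper_width: 9.1
```

>>> {"method": "drive_tool", "body": {
  "moves": [
    [[-0.0003, 0.0012, 0.0015, 0, 0, 0, 255], [0, -0.0024, 0.0015, 0, 0, 0, 255], [0, 0.0024, 0.0015, 0, 0, 0, 255], [0, -0.0024, 0.0015, 0, 0, 0, 255], [0, 0.0024, 0.0015, 0, 0, 0, 255], [0, -0.0024, 0.001, 0, 0, 0, 255], [0, 0.0012, 0, 0, 0, 0, 255], [0, 0, 0, 0, 0, 0, 255]]
  ]
}}

```text
clock: 10.08
position: [501.4, -116.5, 92.3]
ee_rot: [-0.176, 0.984, 0.0, -0.0]
contact_force: [2.2, -0.2, -2.4]
gripper_width: 8.9
```

>>> {"method": "drive_tool", "body": {
  "moves": [
    [[0, 0.0012, 0.001, 0, 0, 0, 255], [0, -0.0024, 0.001, 0, 0, 0, 255], [0, 0.0024, 0.0005, 0, 0, 0, 255], [0, -0.0012, 0.0005, 0, 0, 0, 255], [0, 0, 0, 0, 0, 0, 255], [0, 0, 0, 0, 0, 0, 255]]
  ]
}}

```text
clock: 10.58
position: [501.4, -116.3, 90.9]
ee_rot: [-0.177, 0.984, 0.0, 0.0]
contact_force: [-1.2, 3.3, 7.9]
gripper_width: 9.1
```

>>> {"method": "drive_tool", "body": {
  "moves": [
    [[0, 0.0012, 0.001, 0, 0, 0, 255], [0, -0.0024, 0, 0, 0, 0, 255], [0, 0.0012, 0, 0, 0, 0, 255], [0, 0, 0, 0, 0, 0, 255], [0, 0, 0, 0, 0, 0, 255]]
  ]
}}

```text
clock: 11.0
position: [501.7, -117.0, 90.8]
ee_rot: [-0.177, 0.984, -0.001, 0.0]
contact_force: [-1.9, -0.1, 12.2]
gripper_width: 8.9
```

```bash
python3 - <<'E'
from h import *
s=read_state();im=get_image("wrist");print(s["position"],s["joints"].round(3),s["contact_force"],s["wrist_torque"])
im2=get_image("scene")
c=np.zeros((600,800,3),np.uint8);c[:,:600]=cv2.resize(im[130:330,220:420],(600,600),interpolation=cv2.INTER_CUBIC)
c[:200,600:]=cv2.resize(im2[150:250,250:350],(200,200));cv2.imwrite("pics/w4.png",cv2.convertScaleAbs(c,alpha=1.6,beta=10))
E
```

```text
[ 501.72801635 -117.03971693   90.79678716] [ 0.087  0.364 -0.455  0.002 -0.751 -1.303] [-1.85669212 -0.05748243 12.18991781] [0.13860536 0.46994649 0.02878941]
```

View pics/w4.png

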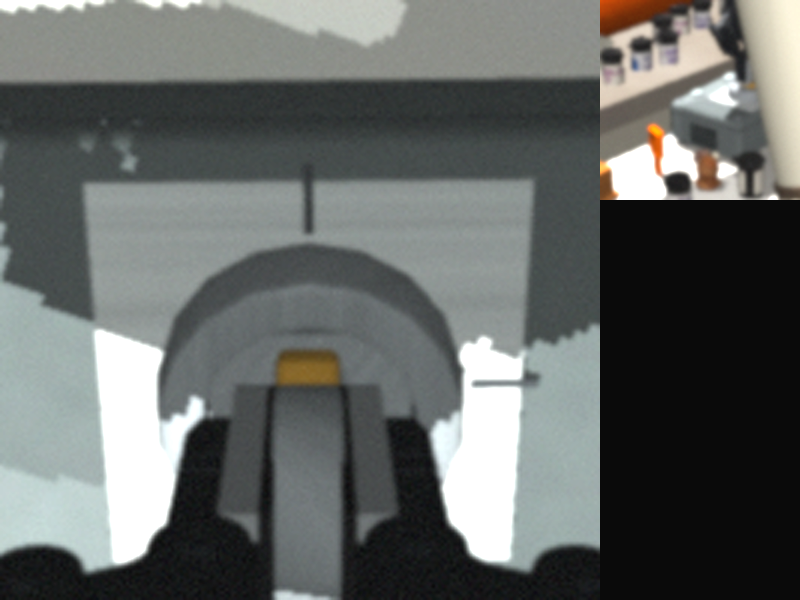

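The shoulder sits flush on the plug face: brass at crop (308,368), no gap, 12 N push. The height also matches home. Turning clockwise now (+ about tool z).

>>> {"method": "drive_tool", "body": {
  "moves": [
    [[0, 0, 0, 0, 0, 0.08, 255], [0, 0, 0, 0, 0, 0.08, 255], [0, 0, 0, 0, 0, 0.1, 255], [0, 0, 0, 0, 0, 0.1, 255], [0, 0, 0, 0, 0, 0.1, 255], [0, 0, 0, 0, 0, 0.1, 255], [0, 0, 0, 0, 0, 0.1, 255], [0, 0, 0, 0, 0, 0.1, 255]]
  ]
}}

```text
clock: 11.77
position: [501.5, -116.5, 90.8]
ee_rot: [0.203, 0.979, -0.0, 0.0]
contact_force: [-2.3, 3.5, 13.6]
gripper_width: 8.8
```

>>> {"method": "drive_tool", "body": {
  "moves": [
    [[0, 0, 0, 0, 0, 0.1, 255], [0, 0, 0, 0, 0, 0.1, 255], [0, 0, 0, 0, 0, 0.1, 255], [0, 0, 0, 0, 0, 0.1, 255], [0, 0, 0, 0, 0, 0.1, 255], [0, 0, 0, 0, 0, 0.1, 255], [0, 0, 0, 0, 0, 0, 255], [0, 0, 0, 0, 0, 0, 255]]
  ]
}}

```text
clock: 12.43
position: [502.1, -116.3, 90.8]
ee_rot: [0.481, 0.877, 0.0, 0.001]
contact_force: [-2.5, 4.1, 11.5]
gripper_width: 9.2
```

```bash
python3 - <<'E'
from h import *
s=read_state();print(s["position"],s["joints"].round(3),s["contact_force"].round(1),s["wrist_torque"].round(3))
E
```

```text
[ 502.11966295 -116.28241945   90.80320178] [ 0.088  0.364 -0.454  0.    -0.75  -2.663] [-2.5  4.1 11.5] [1.159 0.383 0.056]
```

>>> {"method": "drive_tool", "body": {
  "moves": [
    [[0, 0, 0, 0, 0, 0.08, 255], [0, 0, 0, 0, 0, 0.08, 255], [0, 0, 0, 0, 0, 0.06, 255], [0, 0, 0, 0, 0, 0.06, 255], [0, 0, 0, 0, 0, 0, 255], [0, 0, 0, 0, 0, 0, 255], [0, 0, 0, 0, 0, 0, 255], [0, 0, 0, 0, 0, 0, 255]]
  ]
}}

```text
clock: 13.1
position: [502.2, -116.2, 90.8]
ee_rot: [0.599, 0.801, 0.001, 0.001]
contact_force: [-1.8, 4.7, 11.7]
gripper_width: 8.6
```

```bash
python3 - <<'E'
from h import *
s=read_state();im=get_image("wrist");print(s["position"],s["joints"].round(3),s["contact_force"].round(1),s["wrist_torque"].round(3),s["gripper_width"])
im2=get_image("top")
c=np.zeros((600,800,3),np.uint8);c[:,:600]=cv2.resize(im[130:330,220:420],(600,600),interpolation=cv2.INTER_CUBIC)
c[:200,600:]=cv2.resize(im2[160:260,215:315],(200,200));cv2.imwrite("pics/w5.png",cv2.convertScaleAbs(c,alpha=1.6,beta=10))
E
```

```text
[ 502.19042944 -116.23260894   90.80056131] [ 0.088  0.364 -0.454  0.    -0.75  -2.943] [-1.8  4.7 11.7] [1.233 0.362 0.063] 8.601719879881696
```

View pics/w5.png

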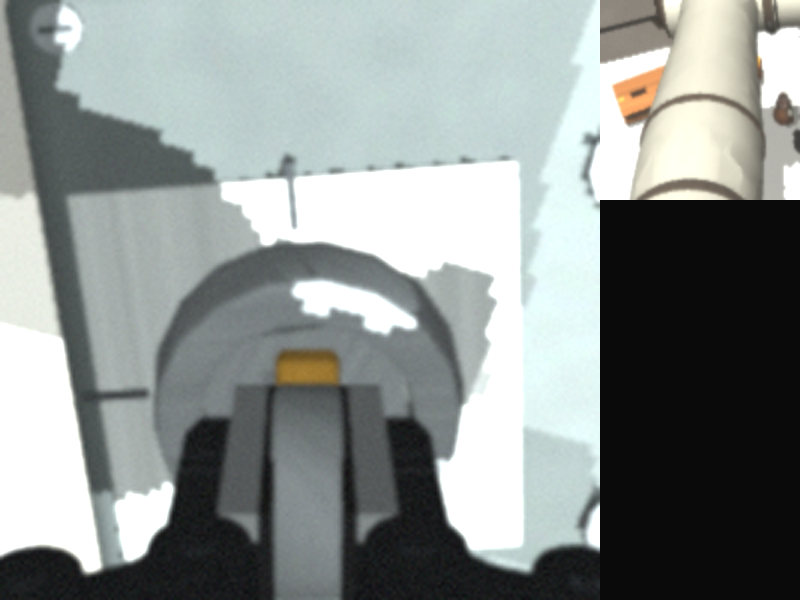

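>>> {"method": "drive_tool", "body": {
  "moves": [
    [[0, 0, 0, 0, 0, 0.03, 255], [0, 0, 0, 0, 0, 0.03, 255], [0, 0, 0, 0, 0, 0, 255], [0, 0, 0, 0, 0, 0, 255], [0, 0, 0, 0, 0, 0, 255]]
  ]
}}

```text
clock: 13.62
position: [502.2, -116.2, 90.8]
ee_rot: [0.623, 0.783, 0.001, 0.001]
contact_force: [-1.1, 4.3, 11.2]
gripper_width: 9.0
```

```bash
python3 - <<'E'
from h import *
s=read_state();print(s["clock"],s["position"],s["joints"].round(3),s["contact_force"].round(1),s["wrist_torque"].round(3),s["gripper_width"])
print(job_done())
E
```

```text
13.6167 [ 502.22105529 -116.2301811    90.79614448] [ 0.088  0.364 -0.454  0.    -0.75  -3.003] [-1.1  4.3 11.2] [1.238 0.328 0.053] 9.048269255669277
the job is handed in; nothing more can be done
None
```

The round-headed key is home in the kiln's keyhole and held turned clockwise. I handed the job in at 13.6 s with the grip still closed; no verdict is given.

I took the key from the rack's +y slot and lowered it into the keyhole, rocking it 1.2 mm each way. I then turned it clockwise with joint 6.

Last checks:
- **Seating:** the TCP is at 90.8 mm, which matches the expected home height of 90.9 mm. The push is about 11 N, and the picture just before the last small turn showed the shoulder flush on the face.
- **Turn:** the gripper turned 1.70 rad in all. With up to 0.15 rad of play in the slot, the plug should be at or near its 1.57 rad stop. I could not read the plug angle directly, and the twist torque read only about 0.05 N m. That is less than the 0.09 N m I expected from the spring, with no clear rise at the stop.
- **Grip:** the fingers read 9.0 mm on the 10 mm head, unchanged since the grasp, and the key stayed square to them in that picture.
- **Joint 6:** it ended at −3.00 rad, inside its −3.1 limit but close to it.
- **Bench:** I saw no contact with the other things. The arm hid the square key and most of the rack in the last top view. I never went near that key after gripping the round one, but I did not see it at the end.

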